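# Lid the dowel pot and hold it over the scale

## Task

Put the loose lid on the blue pot of dowels, seated level on its rim, and let go of it while the pot is still standing on the table. Then grip the pot by its body, lift the lidded pot higher than the row of tools in the middle, carry it across to the bench scale, and finish still holding it there: still and upright, inside the red ring as seen from above, about 15 mm above the pan. The scale is zeroing, so nothing may ever touch it, and everything else on the table must stay where it is.

Things in the scene. Friction and masses are not known exactly. Their poses are not given: they have to be found in the camera images.
- pot: loose round blue open pot, straight walls, 56 mm outside diameter, 70 mm high, bore 50 mm, part-filled with wooden dowels that are fixed and stay below 55 mm; about 0.22 kg, standing on the table. Origin: centre of its underside; z up. With the lid on, the knob top is 91 mm above the underside; the wall can be gripped from above across the 56 mm, a finger either side of the lid
- lid: loose round aluminium lid, black knob, on the table plug down; about 0.06 kg. Origin: centre of its lower face; z up. Upward from it: plug 45 mm diameter, 0 to 8 mm; flange 56 mm diameter, 8 to 13 mm; round knob 20 mm diameter, 13 to 29 mm. Seated, the plug is in the pot, the flange on the rim: its origin is 62 mm above the pot's, on its axis. Rests by its weight, no catch
- scale: grey bench scale, fixed, 190 mm (its x) by 150 mm (its y), body top at 36 mm; green display and two keys on the side toward the robot (its -x), round steel pan 120 mm diameter. Stands on the other side of the row of tools from the pot. Origin: centre of its underside
- pan_center (a point): centre of the top face of the scale's steel pan, 50 mm above the table; a thin red ring of 76 mm inner diameter is marked round it on the pan
- push_block: bystander in the middle of the table: wooden push block 81 x 200 x 84 mm high with a bar grip, its length (its y) pointing away from the robot; origin centre of the underside
- tape_measure: bystander in the middle, nearer the robot than the push block: black tape measure with orange ribs, 58 x 98 x 64 mm high; origin centre of the underside
- parts_bin: bystander far to the left: red open bin of screws, 133 x 99 x 55 mm high; origin centre of the underside
- offcut: bystander to the left: wood offcut 60 x 120 x 30 mm high; origin centre of the underside
- tape_roll: bystander far to the right: roll of tan tape, 96 mm diameter, 25 mm high; origin centre of the underside
- screwdriver: bystander to the right: orange screwdriver, 202 mm long, 30 mm high, lying flat; origin mid-length at the underside
Things that resemble listed ones, but are neither listed nor needed, are in the scene too. Several things have the shape of the lid; the one meant has the colours described above. What is shaped like the pot but green is not meant.

How it is judged:
On the way, in this order (a step that is already met when the one before it is completed fails the run):
1. the lid sits seated and level on the pot, let go, the pot standing on the table (horizontal distance between lid and pot below 0.005 m and z of lid in the frame of pot between 0.059 and 0.065 m and angle between the z axis of lid and the z axis of pot, either way round below 0.06 rad and height (world z) of pot below 0.004 m and angle between pot's own z axis and vertical below 0.05 rad and contact force between lid and the arm below 0.1 N and contact force between lid and the fingers below 0.1 N), for 0.2 s.
2. the lidded pot, held by its body, is lifted higher than the tools in the middle (underside above 86 mm) (horizontal distance between lid and pot below 0.005 m and z of lid in the frame of pot between 0.059 and 0.065 m and angle between the z axis of lid and the z axis of pot, either way round below 0.06 rad and height (world z) of pot above 0.086 m and contact force between the fingers and pot above 1 N), for 0.1 s.
At the end, for the whole second after the job is handed in: Ends with the fingers holding the pot still, underside 5 to 30 mm above the pan, axis within 10 mm of the pan centre, upright within 0.09 rad; lid seated (origin 59 to 65 mm above the pot's, within 5 mm of its axis, level within 0.06 rad); nothing touches the scale (horizontal distance between lid and pot below 0.005 m and z of lid in the frame of pot between 0.059 and 0.065 m and angle between the z axis of lid and the z axis of pot, either way round below 0.06 rad and z of pot in the frame of pan_center between 0.005 and 0.03 m and horizontal distance between pot and pan_center below 0.01 m and angle between pot's own z axis and vertical below 0.09 rad and linear speed of pot below 0.02 m/s and contact force between the fingers and pot above 1 N and contact force between scale and anything else below 0.1 N); the arm keeps its last pose, push and grip.
It fails at once if something touches the scale (contact force between scale and anything else above 0.3 N).
It fails at once if the pot is tipped by more than 0.5 rad (angle between pot's own z axis and vertical above 0.5 rad).
It fails at once if one of the bystanders is moved by more than 15 mm (distance of any of push_block, tape_measure, parts_bin, offcut, tape_roll, screwdriver from where it was at the start of the episode above 0.015 m).
It also fails if it takes over 70 s, if anything falls off the work surface, if the arm or the gripper's body presses on something with over 40 N, if the wrist force passes 120 N, or if a joint passes its speed limit or range.

## Robot

A 6-joint arm with a two-finger parallel gripper is mounted at the origin on a cart in front of the work surface, level with it; the furniture and walls round the work are solid. World frame = base frame: x ahead of the robot, y to its left, z up, the work surface at z = 0. Lengths are in m, angles in rad, forces in N, time in s.
With the tool pointing down it reaches from about 0.4 to 0.825 m from the base axis. Payload 7 kg.
Tool frame: the origin (TCP) lies at the very end of the fingers, on their centre line; the grasp point (between the pads) lies 19 mm behind it; z points along the fingers, y is the line along which they close (so a half turn about z gives the same grasp; the last joint's range is limited). The gripper opens to 88 mm and grips with 3 to 60 N. Pads are 19 mm wide; open, the fingers measure 130 mm over their backs; the gripper's body (78 mm by 193 mm) begins 47 mm behind the grasp point.
Start: joints at [1.618, 0.359, 0.012, 0, -1.224, -0.288], TCP at [0.161, 0.655, 0.227] pointing down, gripper open.
Joint ranges: [-3.07, 3.07], [-1.43, 2.12], [-1.02, 1.25], [-3.03, 1.67], [-3.05, -0], [-3.03, 3.03]. Speed limits (rad/s): [2.39, 2.39, 3.01, 3.14, 3.14, 3.14].

## Interface

Orientations are given as [roll, pitch, yaw] about the fixed x, y, z axes, in that order (R = Rz(yaw) Ry(pitch) Rx(roll)).
In Python, from station import arm, grab_frame gives the robot as it stands.
- The arm moves only by the tool jog_arm, never from a script. Its argument "deltas" is a list that holds one entry, the list of rows, each a list of 4 numbers: the shift along the tool's x, y, z in units of 60 mm (1.0 is 60 mm), then the turn about the tool's z in units of 5 degrees (1.0 is 5 degrees). A call has 1 to 8 rows; each row is the pose to reach, as a shift and turn from the pose commanded when the call began, along the tool's axes at that moment; what a row does not reach only later rows make up. A row lasts 1/8 s, in which the tool goes at most 62.5 mm and 10.7 degrees, less where a joint would pass 70% of its speed; a pose out of reach is approached as far as the arm can. A call with a gripper value outside its range is refused whole. "grip" is the finger opening in mm, from 0 to 87.6, set as the call begins (left out, the last holds). The fingers move at their own pace and stop on an object; "squeeze" is the grip in N (left out, the last holds). Time passes only in rows, so rows that repeat a pose let the fingers close. It gives the time, the measured TCP pose, the force, the opening and the grip force at its end, in the units of the state.
- arm.get_state(): the state, without advancing time (a new reading comes with each control period).
- grab_frame(name): name is "scene" or "top"; returns a dict with "img" (480x640x3 uint8, red, green, blue), "vfov" (degrees; the focal length in pixels is half the picture's height over the tangent of half this angle, whatever the lens; pixels are square), "cx", "cy" (the principal point, pixels), "dist_coeffs" ([k1, k2, p1, p2, k3] as OpenCV has them; the pictures are not rectified), "xyz" and "rotation" of the camera in the world. Camera axes: x right, y down, z forward; pixel columns grow to the right and rows downward; lengths in m; the calibration is good to about 2 mm. A picture is of the moment at which its call begins. There is no depth.
- arm.job_done(): hands the job in; it is judged then, once.
The state is a dict: "t": time; "q": joint angles; "qd": joint speeds; "joint_efforts": joint torques, N m; "eef_pos": TCP position; "ee_rot": TCP orientation; "force": force on the tool from outside, world axes, zero at the start; "moment": the same for the moment, N m; "width": finger opening in m; "gripper_force": force on a finger pad.
Only numpy, scipy, OpenCV 4.12 (cv2) and the standard library are available. Lean on these libraries where they do the work, as an engineer would, in place of code of your own. Each camera call takes 0.05 s, during which the arm holds its last target. There are 200 camera calls.

## Working session

There is one attempt and no reset: what is moved stays moved. The work goes in short steps, Python scripts to look and compute and a tool call to move; the robot and the scene stay as the last step left them, time stands still between calls to the robot, and variables do not carry over. Pictures are saved under pics/ and viewed, at most 10 in all, crops included, and the job is handed in when it is done.

Besides the shell and the picture viewer there is one more tool, called after "Request:" as a command line: name --argument value ..., lists and objects as JSON in quotes. jog_arm: Moves the arm, as the interface text tells. Its arguments: {"type":"object","properties":{"deltas":{"type":"array"},"grip":{"type":"number"},"squeeze":{"type":"number"}},"required":["deltas"]}

```bash
mkdir -p pics; cat > h.py <<'E'
import numpy as np, cv2, pickle
from station import arm, grab_frame
def shot(n,tag):
    f=grab_frame(n); cv2.imwrite(f'pics/{tag}.png',f['img'][:,:,::-1]); pickle.dump(f,open(f'{tag}.pkl','wb')); return f
def K(f):
    fl=f['img'].shape[0]/2/np.tan(np.radians(f['vfov'])/2); return np.array([[fl,0,f['cx']],[0,fl,f['cy']],[0,0,1.]])
def R(f): 
    r=np.array(f['rotation'],float); 
    if r.shape==(3,3): return r
    from scipy.spatial.transform import Rotation as Ro
    return Ro.from_euler('xyz',r).as_matrix() if r.size==3 else Ro.from_quat(r).as_matrix()
def px2w(f,uv,z):
    p=cv2.undistortPoints(np.array([[uv]],float),K(f),np.array(f['dist_coeffs'],float))[0,0]
    d=R(f)@[p[0],p[1],1]; c=np.array(f['xyz']); return c+d*(z-c[2])/d[2]
def w2px(f,P):
    r=R(f).T; return cv2.projectPoints(np.array(P,float).reshape(-1,3),cv2.Rodrigues(r)[0],-r@np.array(f['xyz'],float),K(f),np.array(f['dist_coeffs'],float))[0][:,0]
E
python3 - <<'E'
from h import *
for n in('top','scene'):
    f=shot(n,n+'0'); print(n,f['xyz'],f['rotation'],f['vfov'],f['dist_coeffs'],f['cx'],f['cy'])
print(arm.get_state())
E
```

```text
top [0.25644039 0.01349931 1.49029667] [-2.96793458e+00  1.40609953e-03 -1.55273794e+00] 50.142150521841124 [-0.14788516  0.          0.          0.          0.        ] 315.96755225322096 243.2192862671369
scene [1.28843685 0.69123829 0.755249  ] [-2.16252695 -0.01791118  2.32335791] 54.51207290174695 [-0.10257065  0.          0.          0.          0.        ] 322.0903525060097 238.23382843276258
{'t': 0.1, 'q': array([ 1.61809551e+00,  3.59295827e-01,  1.11600401e-02, -3.00004927e-04,
       -1.22408452e+00, -2.88090722e-01]), 'qd': array([-2.49607625e-04, -7.91575291e-05,  1.84100539e-03,  5.03691348e-04,
       -6.22654321e-04, -5.35858650e-04]), 'joint_efforts': array([-2.86457587e-03, -5.84165239e+01,  2.93751079e+01,  7.01550007e+00,
        1.01460921e-02, -5.45529701e-05]), 'eef_pos': array([0.16089901, 0.65510271, 0.22573464]), 'ee_rot': array([ 3.14014722e+00, -1.34202956e-04, -2.40893590e-01]), 'force': array([0.40676265, 0.41317221, 0.06420334]), 'moment': array([-0.01139372, -0.01989586, -0.0106307 ]), 'gripper_force': 0.0, 'width': 0.08754690630685609}
```

View pics/top0.png

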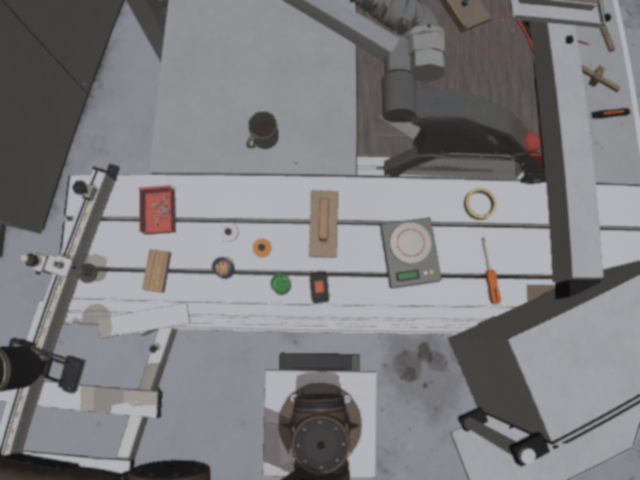

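View pics/scene0.png

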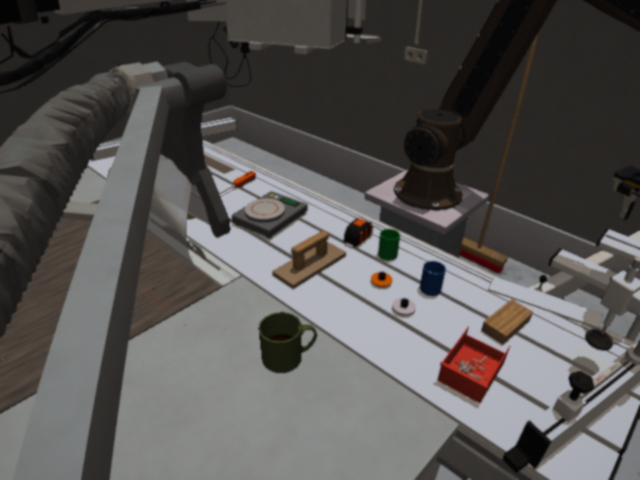

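The top view shows the blue pot near (223,267), the aluminium lid near (231,232), the orange lid decoy at (262,247), the green pot decoy at (281,284) and the scale pan near (410,242). The push block is at (323,223) and the tape measure at (319,287). I'll enlarge both views.

```bash
python3 - <<'E'
import cv2,numpy as np
a=cv2.imread('pics/top0.png'); b=cv2.imread('pics/scene0.png')
r=lambda im,x,y,w,h,s:cv2.resize(im[y:y+h,x:x+w],None,fx=s,fy=s,interpolation=cv2.INTER_CUBIC)
# left: top lid/pot 200..300,210..300 x4 ; right scale 
A=r(a,205,215,66,70,6); B=r(a,375,210,66,80,5)
c=np.zeros((420,800,3),np.uint8); c[:420,:396]=A; c[:400,400:730]=B
cv2.imwrite('pics/c1.png',c)
C=r(b,380,250,70,75,5.5); D=r(b,228,185,85,50,4.5)
c=np.zeros((420,800,3),np.uint8); c[:C.shape[0],:C.shape[1]]=C; c[:D.shape[0],400:400+D.shape[1]]=D
cv2.imwrite('pics/c2.png',c); print(C.shape,D.shape)
E
```

```text
(412, 385, 3) (225, 382, 3)
```

View pics/c1.png

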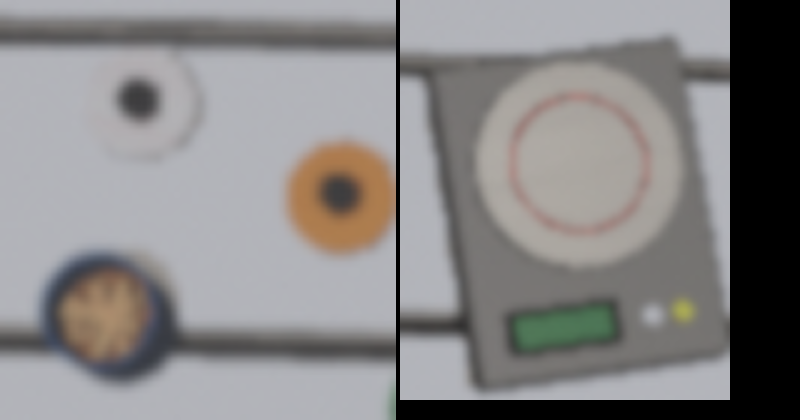

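View pics/c2.png

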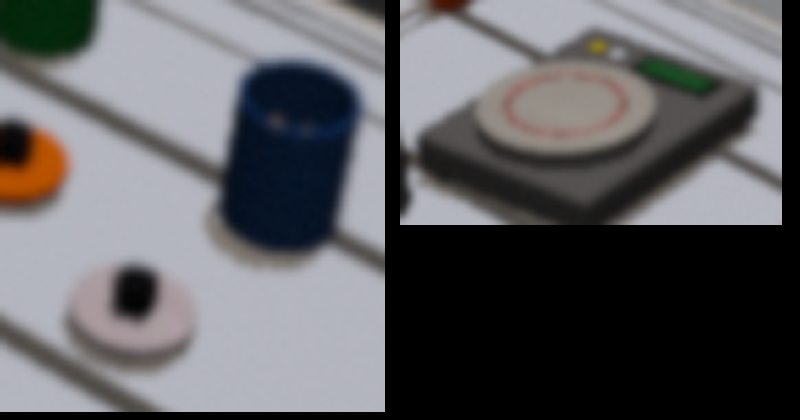

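The crops show, in crop pixels:

| Feature | Top crop | Scene crop |
|---|---|---|
| Lid flange | (146,104) | (133,307) |
| Lid knob | (138,99) | (136,270) |
| Pot rim | about (101,311) | (299,99) |
| Red ring (offset removed) | (180,164) | (166,104) |

```bash
python3 - <<'E'
from h import *
t=pickle.load(open('top0.pkl','rb')); s=pickle.load(open('scene0.pkl','rb'))
g=lambda x,y,ox,oy,k:(ox+(x+.5)/k-.5,oy+(y+.5)/k-.5)
for n,f,uv,z in [('flange',t,g(145,104,205,215,6),.012),('knob',t,g(138,99,205,215,6),.027),('flange s',s,g(133,307,380,250,5.5),.012),('knob s',s,g(136,272,380,250,5.5),.029),
 ('rim',t,g(101,311,205,215,6),.07),('rim s',s,g(299,99,380,250,5.5),.07),('pan',t,g(180,164,375,210,5),.05),('pan s',s,g(166,104,228,185,4.5),.05),
 ('orange',t,g(341,194,205,215,6),.02),('tapeM',t,(319,287),.064),('pushblk',t,(323,223),.05),('greenpot',t,(281,284),.07),('greenpot base',t,(281,284),.0)]:
    print(n,np.round(px2w(f,uv,z),4))
# segmentation of lid knob (dark) & pot silhouettes
def outline(f,P,zr):
    return [w2px(f,[[P[0]+r*np.cos(a),P[1]+r*np.sin(a),z] for a in np.linspace(0,2*np.pi,60)]) for z,r in zr]
E
```

```text
flange [0.545  0.2782 0.012 ]
knob [0.5445 0.2791 0.027 ]
flange s [0.5444 0.2788 0.012 ]
knob s [0.542  0.2762 0.029 ]
rim [0.4348 0.2839 0.07  ]
rim s [0.4374 0.2856 0.07  ]
pan [ 0.5162 -0.2509  0.05  ]
pan s [ 0.5154 -0.2521  0.05  ]
orange [0.5005 0.1788 0.02  ]
tapeM [0.383  0.0093 0.064 ]
pushblk [0.5683 0.001  0.05  ]
greenpot [0.3888 0.115  0.07  ]
greenpot base [0.3954 0.12   0.    ]
```

Both cameras agree to about 3 mm: lid at (0.5445, 0.2785), pot at (0.436, 0.2845), pan at (0.516, -0.2515). Next I'll move above the pot and centre it to the tool by squeezing it at two yaws.

Request:
jog_arm --deltas '[[[0.6,0.5,0,-0.3],[1.4,1.2,0,-0.7],[2.2,1.85,0,-1.1],[3.0,2.5,0,-1.5],[3.8,3.15,0,-1.9],[4.6,3.8,0,-2.3],[5.3,4.4,0,-2.6],[5.93,4.9,0,-2.76]]]' --grip 87.6 --squeeze 5

```text
t: 1.1
eef_pos: [0.4371, 0.2832, 0.2265]
ee_rot: [3.142, 0.0, 0.0]
force: [0.7, -0.0, 0.6]
width: 0.0874
gripper_force: 0.0
```

Request:
jog_arm --deltas '[[[0,0,0,0],[0,0,0,0]]]'

```text
t: 1.35
eef_pos: [0.4364, 0.285, 0.2264]
ee_rot: [3.141, 0.0, -0.001]
force: [-0.8, -0.6, 0.3]
width: 0.0875
gripper_force: 0.0
```

Request:
jog_arm --deltas '[[[0,0,0.6,0],[0,0,1.3,0],[0,0,1.9,0],[0,0,2.4,0],[0,0,2.8,0],[0,0,3.1,0],[0,0,3.27,0],[0,0,3.27,0]]]'

```text
t: 2.35
eef_pos: [0.4358, 0.2855, 0.0299]
ee_rot: [3.141, 0.001, 0.001]
force: [0.3, -1.1, -0.6]
width: 0.0878
gripper_force: 0.0
```

Request:
jog_arm --deltas '[[[0,0,0,0],[0,0,0,0],[0,0,0,0],[0,0,0,0],[0,0,0,0],[0,0,0,0]]]' --grip 50 --squeeze 5

```text
t: 3.1
eef_pos: [0.4366, 0.2853, 0.0307]
ee_rot: [-3.141, -0.0, 0.0]
force: [-0.3, -0.3, 4.4]
width: 0.0562
gripper_force: 5.0
```

Request:
jog_arm --deltas '[[[0,0,0,0],[0,0,0,0],[0,0,0,0],[0,0,0,2],[0,0,0,4],[0,0,0,6],[0,0,0,8],[0,0,0,9]]]' --grip 85

```text
t: 4.1
eef_pos: [0.4363, 0.285, 0.0302]
ee_rot: [3.141, -0.0, -0.79]
force: [-0.7, -0.3, 0.2]
width: 0.0851
gripper_force: 0.0
```

Request:
jog_arm --deltas '[[[0,0,0,2],[0,0,0,4],[0,0,0,6],[0,0,0,8],[0,0,0,9],[0,0,0,9],[0,0,0,9]]]'

```text
t: 4.97
eef_pos: [0.4364, 0.2851, 0.0303]
ee_rot: [3.142, -0.0, -1.569]
force: [-0.6, -0.4, 0.0]
width: 0.085
gripper_force: 0.0
```

Request:
jog_arm --deltas '[[[0,0,0,0],[0,0,0,0],[0,0,0,0],[0,0,0,0],[0,0,0,0],[0,0,0,0]]]' --grip 50

```text
t: 5.72
eef_pos: [0.4364, 0.2851, 0.0304]
ee_rot: [-3.142, 0.0, -1.571]
force: [0.0, 0.0, -0.3]
width: 0.0565
gripper_force: 5.0
```

Request:
jog_arm --deltas '[[[0,0,0,0],[0,0,0,0],[0,0,0,0],[0,0,-0.6,0],[0,0,-1.2,0],[0,0,-1.8,0],[0,0,-2,0],[0,0,-2,0]]]' --grip 85

```text
t: 6.72
eef_pos: [0.4365, 0.2854, 0.1509]
ee_rot: [-3.141, 0.001, -1.571]
force: [0.5, 0.7, 0.8]
width: 0.085
gripper_force: 0.0
```

Request:
jog_arm --deltas '[[[0.03,-0.5,0,0],[0.06,-1.0,0,0],[0.11,-1.5,0,0],[0.11,-1.8,0,0],[0.11,-1.8,0.5,0],[0.11,-1.8,1.0,0],[0.11,-1.8,1.4,0],[0.11,-1.8,1.6,0]]]' --grip 50

```text
t: 7.72
eef_pos: [0.5433, 0.2777, 0.0521]
ee_rot: [3.139, -0.002, -1.571]
force: [0.8, 0.2, -0.4]
width: 0.0501
gripper_force: 0.0
```

Request:
jog_arm --deltas '[[[0,0,0.2,0],[0,0,0.4,0],[0,0,0.55,0],[0,0,0.63,0],[0,0,0.63,0],[0,0,0.63,0]]]'

```text
t: 8.48
eef_pos: [0.5447, 0.2787, 0.017]
ee_rot: [-3.141, 0.0, -1.571]
force: [-0.6, 0.1, -0.4]
width: 0.0503
gripper_force: 0.0
```

Request:
jog_arm --deltas '[[[0,0,0,0],[0,0,0,0],[0,0,0,0],[0,0,0,0],[0,0,0,0],[0,0,0,0]]]' --grip 10 --squeeze 3

```text
t: 9.22
eef_pos: [0.5445, 0.2786, 0.0167]
ee_rot: [-3.141, 0.0, -1.571]
force: [-0.0, -0.5, 1.2]
width: 0.0199
gripper_force: 3.0
```

Request:
jog_arm --deltas '[[[0,0,0,0],[0,0,0,0],[0,0,0,0],[0,0,0,-2],[0,0,0,-4],[0,0,0,-6],[0,0,0,-8],[0,0,0,-9]]]' --grip 50

```text
t: 10.22
eef_pos: [0.5444, 0.2785, 0.0165]
ee_rot: [3.141, 0.0, -0.781]
force: [0.1, 0.9, 0.4]
width: 0.0498
gripper_force: 0.0
```

Request:
jog_arm --deltas '[[[0,0,0,-2],[0,0,0,-4],[0,0,0,-6],[0,0,0,-8],[0,0,0,-9],[0,0,0,-9],[0,0,0,-9]]]'

```text
t: 11.1
eef_pos: [0.5444, 0.2785, 0.0165]
ee_rot: [3.142, 0.0, -0.002]
force: [-0.5, 0.1, 0.4]
width: 0.0499
gripper_force: 0.0
```

Request:
jog_arm --deltas '[[[0,0,0,0],[0,0,0,0],[0,0,0,0],[0,0,0,0],[0,0,0,0],[0,0,0,0]]]' --grip 10 --squeeze 12

```text
t: 11.85
eef_pos: [0.5444, 0.2786, 0.0166]
ee_rot: [-3.142, -0.0, 0.0]
force: [0.2, 0.1, -0.7]
width: 0.0189
gripper_force: 12.0
```

Request:
jog_arm --deltas '[[[0,0,-0.4,0],[0,0,-0.9,0],[0,0,-1.4,0],[-0.3,-0.02,-1.83,0],[-0.8,-0.05,-1.83,0],[-1.3,-0.09,-1.83,0],[-1.7,-0.11,-1.83,0],[-1.8,-0.11,-1.83,0]]]'

```text
t: 12.85
eef_pos: [0.4353, 0.285, 0.1266]
ee_rot: [-3.141, 0.0, 0.001]
force: [-0.5, 1.5, -1.2]
width: 0.0195
gripper_force: 12.0
```

Request:
jog_arm --deltas '[[[0,0,0,0],[0,0,0.2,0],[0,0,0.4,0],[0,0,0.5,0],[0,0,0.5,0],[0,0,0.5,0]]]'

```text
t: 13.6
eef_pos: [0.4366, 0.2852, 0.0964]
ee_rot: [3.142, -0.0, 0.0]
force: [0.4, 0.4, -0.7]
width: 0.0194
gripper_force: 12.0
```

```bash
python3 - <<'E'
from h import *
f=shot('scene','s1'); im=cv2.imread('pics/s1.png')
cv2.imwrite('pics/s1c.png',cv2.resize(im[210:320,370:490],None,fx=5,fy=5,interpolation=cv2.INTER_CUBIC)); print(arm.get_state()['eef_pos'],arm.get_state()['width'])
E
```

```text
[0.43663791 0.28530675 0.09661995] 0.019241085250999674
```

View pics/s1c.png

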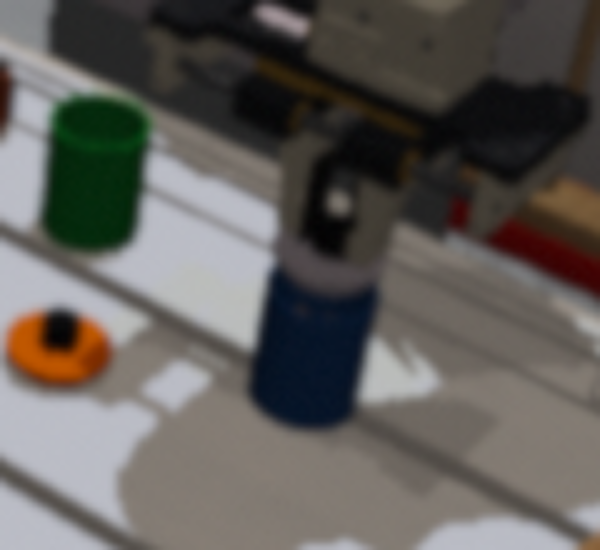

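The lid is held level at about (330,265) in the crop, lined up over the pot rim at about (320,285). Lowering now.

Request:
jog_arm --deltas '[[[0,0,0.07,0],[0,0,0.14,0],[0,0,0.2,0],[0,0,0.25,0],[0,0,0.28,0],[0,0,0.28,0],[0,0,0.28,0]]]'

```text
t: 14.52
eef_pos: [0.4365, 0.2852, 0.0797]
ee_rot: [-3.141, -0.0, 0.0]
force: [0.6, 0.4, -0.4]
width: 0.0195
gripper_force: 12.0
```

Request:
jog_arm --deltas '[[[0,0,0.01,0],[0,0,0.02,0],[0,0,0.02,0]]]'

```text
t: 14.9
eef_pos: [0.4364, 0.2851, 0.0785]
ee_rot: [-3.142, -0.0, 0.0]
force: [-1.5, -0.2, 1.2]
width: 0.0194
gripper_force: 12.0
```

Request:
jog_arm --deltas '[[[0,0,0,0],[0,0,0,0],[0,0,0,0],[0,0,0,0],[0,0,0,0],[0,0,0,0]]]' --grip 50

```text
t: 15.65
eef_pos: [0.4364, 0.2851, 0.0783]
ee_rot: [3.142, -0.0, 0.0]
force: [-0.0, 0.1, -0.1]
width: 0.0499
gripper_force: 0.0
```

Request:
jog_arm --deltas '[[[0,0,-0.3,0],[0,0,-0.8,0],[0,0,-1.3,0],[0,0,-1.7,0],[0,0,-1.7,0],[0,0,-1.7,0]]]'

```text
t: 16.4
eef_pos: [0.436, 0.2848, 0.1798]
ee_rot: [3.141, 0.001, -0.0]
force: [-0.9, 0.4, -0.1]
width: 0.0495
gripper_force: 0.0
```

```bash
python3 - <<'E'
from h import *
f=shot('scene','s2'); im=cv2.imread('pics/s2.png')
cv2.imwrite('pics/s2c.png',cv2.resize(im[210:320,370:490],None,fx=5,fy=5,interpolation=cv2.INTER_CUBIC)); print(arm.get_state()['eef_pos'],arm.get_state()['force'])
E
```

```text
[0.43595164 0.28469727 0.17948374] [ 0.59880475 -0.07320143 -0.76413214]
```

View pics/s2c.png

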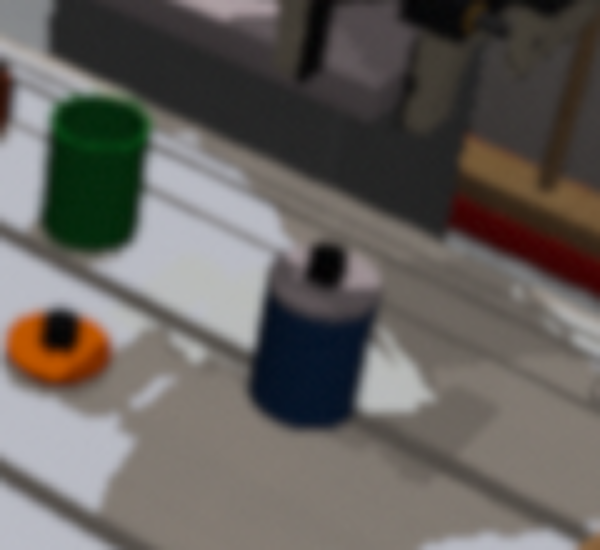

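The lid is seated level and centred on the pot (knob at about (327,265)). Now I'll grip the pot body.

Request:
jog_arm --deltas '[[[0,0,0,0],[0,0,0,0],[0,0,0,0],[0,0,0.5,0],[0,0,1.0,0],[0,0,1.5,0],[0,0,1.9,0],[0,0,2.15,0]]]' --grip 87

```text
t: 17.45
eef_pos: [0.4361, 0.2848, 0.0502]
ee_rot: [3.141, 0.001, 0.0]
force: [0.3, 0.3, -0.2]
width: 0.0867
gripper_force: 0.0
```

Request:
jog_arm --deltas '[[[0,0,0.12,0],[0,0,0.22,0],[0,0,0.3,0],[0,0,0.32,0],[0,0,0.32,0]]]'

```text
t: 18.08
eef_pos: [0.4365, 0.2852, 0.0324]
ee_rot: [-3.141, -0.0, 0.0]
force: [-0.1, 0.4, 0.6]
width: 0.0868
gripper_force: 0.0
```

Request:
jog_arm --deltas '[[[0,0,0,0],[0,0,0,0],[0,0,0,0],[0,0,0,0],[0,0,0,0],[0,0,0,0]]]' --grip 45 --squeeze 20

```text
t: 18.82
eef_pos: [0.4365, 0.2852, 0.0322]
ee_rot: [-3.141, -0.0, 0.0]
force: [-0.2, -1.0, 0.3]
width: 0.0557
gripper_force: 20.0
```

Request:
jog_arm --deltas '[[[0,0,-0.1,0],[0,0,-0.35,0],[0,0,-0.7,0],[0,0,-1.1,0],[0,0,-1.5,0],[0,0,-1.85,0],[0,0,-2.1,0],[0,0,-2.2,0]]]'

```text
t: 19.82
eef_pos: [0.4365, 0.2853, 0.1654]
ee_rot: [-3.14, -0.001, 0.0]
force: [-1.1, -0.6, -3.1]
width: 0.0559
gripper_force: 20.0
```

Request:
jog_arm --deltas '[[[0,0,0,0],[0,0,0,0],[0,0,0,0]]]'

```text
t: 20.2
eef_pos: [0.4361, 0.2848, 0.1634]
ee_rot: [3.14, 0.001, 0.0]
force: [0.7, 0.0, -2.6]
width: 0.0561
gripper_force: 20.0
```

```bash
python3 - <<'E'
from h import *
f=shot('scene','s3'); im=cv2.imread('pics/s3.png')
cv2.imwrite('pics/s3c.png',cv2.resize(im[150:300,370:490],None,fx=4,fy=4,interpolation=cv2.INTER_CUBIC)); s=arm.get_state();print(s['eef_pos'],s['force'],s['width'])
E
```

```text
[0.43621666 0.28486264 0.16351605] [-0.41807606 -0.01731906 -2.73546832] 0.05586126695549696
```

View pics/s3c.png

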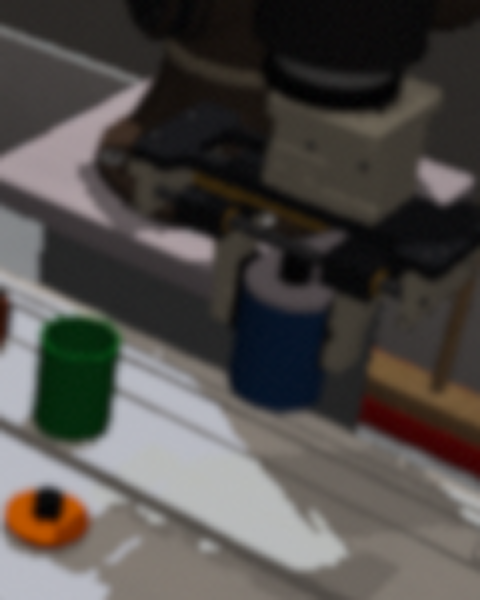

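The lidded pot is held, with the lid seated at about (288,275) in the crop. Carrying it across.

Request:
jog_arm --deltas '[[[0.01,0.1,0,0],[0.04,0.3,0,0],[0.09,0.6,0,0],[0.15,1.0,0,0],[0.22,1.45,0,0],[0.29,1.9,0,0],[0.35,2.35,0,0],[0.42,2.8,0,0]]]'

```text
t: 21.25
eef_pos: [0.4615, 0.1151, 0.1643]
ee_rot: [-3.141, -0.0, -0.0]
force: [0.4, 1.1, -3.0]
width: 0.056
gripper_force: 20.0
```

Request:
jog_arm --deltas '[[[0.07,0.45,0,0],[0.13,0.9,0,0],[0.2,1.35,0,0],[0.27,1.8,0,0],[0.33,2.25,0,0],[0.4,2.7,0,0],[0.47,3.15,0,0],[0.53,3.6,0,0]]]'

```text
t: 22.25
eef_pos: [0.4928, -0.1008, 0.1643]
ee_rot: [-3.142, -0.0, -0.001]
force: [-0.2, 0.1, -3.1]
width: 0.0555
gripper_force: 20.0
```

Request:
jog_arm --deltas '[[[0.07,0.45,0,0],[0.13,0.9,0,0],[0.2,1.35,0,0],[0.27,1.75,0,0],[0.32,2.1,0,0],[0.36,2.35,0,0],[0.38,2.5,0,0],[0.38,2.54,0,0]]]'

```text
t: 23.25
eef_pos: [0.516, -0.2517, 0.1641]
ee_rot: [-3.142, 0.0, -0.001]
force: [0.1, 0.7, -2.0]
width: 0.0557
gripper_force: 20.0
```

Request:
jog_arm --deltas '[[[0,0,0,0],[0,0,0,0],[0,0,0,0],[0,0,0,0]]]'

```text
t: 23.75
eef_pos: [0.5163, -0.251, 0.1642]
ee_rot: [-3.142, -0.0, 0.0]
force: [-0.1, 1.0, -3.1]
width: 0.0557
gripper_force: 20.0
```

```bash
python3 - <<'E'
from h import *
f=shot('scene','s4'); im=cv2.imread('pics/s4.png')
cv2.imwrite('pics/s4c.png',cv2.resize(im[110:250,190:350],None,fx=4,fy=4,interpolation=cv2.INTER_CUBIC)); s=arm.get_state();print(s['eef_pos'],s['force'],s['width'])
E
```

```text
[ 0.51628154 -0.25105403  0.16421025] [ 0.60484373 -0.64290208 -2.71368064] 0.05571142567294046
```

View pics/s4c.png

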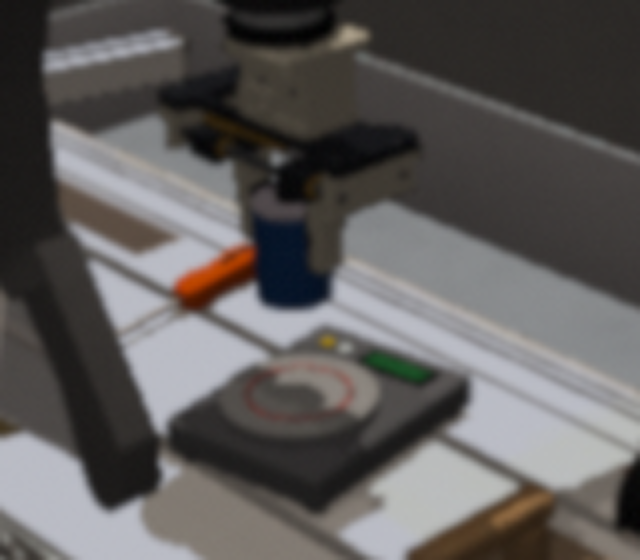

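The pot is upright above the pan at about (293,300) in the crop, with its shadow inside the ring. Lowering to 15 mm above the pan.

Request:
jog_arm --deltas '[[[0,0,0.1,0],[0,0,0.3,0],[0,0,0.5,0],[0,0,0.7,0],[0,0,0.88,0],[0,0,1.0,0],[0,0,1.08,0],[0,0,1.1,0]]]'

```text
t: 24.8
eef_pos: [0.5162, -0.2513, 0.098]
ee_rot: [3.142, 0.0, 0.0]
force: [0.8, -0.5, -3.0]
width: 0.0555
gripper_force: 20.0
```

Request:
jog_arm --deltas '[[[0,0,0,0],[0,0,0,0],[0,0,0,0],[0,0,0,0],[0,0,0,0],[0,0,0,0]]]'

```text
t: 25.55
eef_pos: [0.5163, -0.2513, 0.0982]
ee_rot: [3.142, -0.0, 0.0]
force: [1.1, 0.4, -2.0]
width: 0.0553
gripper_force: 20.0
```

```bash
python3 - <<'E'
from h import *
f=shot('scene','s5'); im=cv2.imread('pics/s5.png').copy()
a=np.linspace(0,2*np.pi,72)
s=arm.get_state();p=s['eef_pos'];print(p,s['force'],s['width'])
im=cv2.resize(im[130:250,210:330],None,fx=5,fy=5,interpolation=cv2.INTER_CUBIC)
for z,c in((p[2]-.032,(0,255,255)),(p[2]-.032+.075,(0,255,0))):
    q=(w2px(f,[[p[0]+.028*np.cos(t),p[1]+.028*np.sin(t),z] for t in a])-[210,130]+.5)*5-.5
    cv2.polylines(im,[q.round().astype(int)],True,c,1)
q=(w2px(f,[[.516+.0385*np.cos(t),-.2515+.0385*np.sin(t),.05] for t in a])-[210,130]+.5)*5-.5
cv2.polylines(im,[q.round().astype(int)],True,(255,255,0),1)
cv2.imwrite('pics/s5c.png',im)
E
```

```text
[ 0.51624173 -0.25126846  0.09816426] [-0.42518865  0.36077428 -2.81180066] 0.055840701270474795
```

View pics/s5c.png

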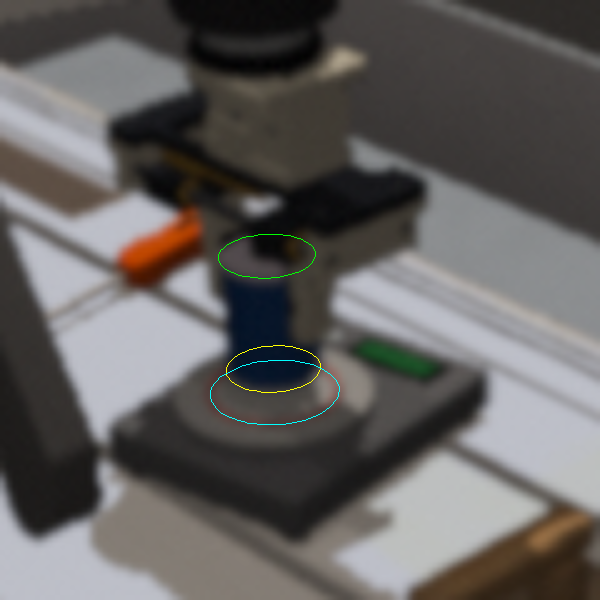

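The overlays match: the pot base outline around (273,369) and the lid around (267,256) agree with the picture, and the ring around (275,392) agrees too. The pot is upright, centred and about 16 mm above the pan.

```bash
python3 -c "
from station import arm
print(arm.job_done())"
```

```text
the job is handed in; nothing more can be done
None
```

I seated the lid on the pot, carried the lidded pot over the tools, and handed the job in at about 26 s with it held still and upright about 16 mm above the pan centre; no verdict came back.

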